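# Close up the jar row in the feed lane

### The job

Push the stray white jar along the bench to the open mouth of the low metal feed lane, then on into the lane, until it has shoved the jar already in there against the end stop and the two jars stand upright, touching each other and the stop. Push gently with the fingertips only: do not pinch, lift or tip a jar, and leave the other things on the bench where they are. Finish with the hand clear.

Things in the scene. Friction and masses are not known exactly. Their poses are not given: they have to be found in the camera images.
- feed_lane: low aluminium feed lane, fixed, no floor (jars slide on the bench): two parallel rails 10 mm high, 4 mm thick, 64 mm apart inside, 112 mm long, with 2 mm foot flanges out to 50 mm either side; closed by an upright stop plate 76 mm wide, 30 mm high. Origin: on the bench, middle of the stop's inner face. x: along the lane's centre line from the stop out through the open mouth; y: across; z up.
- lane_mouth (a point): point on the bench on the lane's centre line at its open mouth, 135 mm from the stop, roughly to the robot's left of it. Here each rail ends in a 26 mm piece flared outward at 25 degrees, so that the mouth is about 85 mm wide.
- lane_jar: white plastic jar with a blue lid that already stands in the lane, clear of the stop. A solid upright cylinder 56 mm in diameter, 68 mm high with the lid (straight side up to about 60 mm), about 0.12 kg. Origin: centre of its underside; z up along its axis.
- stray_jar: the stray jar, identical to the one in the lane (56 mm in diameter, 68 mm high, about 0.12 kg), standing on the bench beyond the mouth, 55 to 70 mm to one side or the other of the lane's centre line. It slides when pushed low with a few newtons. Origin: centre of its underside; z up.
- dropper: bystander: small brown dropper bottle with a black cap, 33 mm in diameter, 64 mm high, on the other side of the centre line from the stray jar. Origin: centre of its underside.
- vial: bystander: small sample vial with a black cap, 24 mm in diameter, 52 mm high, beside one rail of the lane. Origin: centre of its underside.
- kitchen_timer: bystander: flat white timer 58 x 62 x 18 mm, right of the lane. Origin: centre of its underside.
- strip_box: bystander: small blue box 35 x 50 x 20 mm, left of the work. Origin: centre of its underside.
There are look-alikes about, which are no part of the job. Leave any turquoise look-alike of the lane_jar alone. There is more than one size of the feed_lane; the one meant has the size given above.

How it is judged:
At the end, for the whole second after the job is handed in: The jar that stood in the lane is within 3 mm of the end stop, the formerly stray jar stands behind it with a gap of at most 3.5 mm, both lie between the rails (within 7 mm of the centre line), upright on the bench and at rest (x of lane_jar in the frame of feed_lane between 0.024 and 0.031 m and horizontal distance between lane_jar and stray_jar below 0.0595 m and x of stray_jar in the frame of feed_lane between 0.07 and 0.09 m and y of lane_jar in the frame of feed_lane between -0.007 and 0.007 m and angle between each of lane_jar, stray_jar's own z axis and vertical below 0.08 rad and height (world z) of each of lane_jar, stray_jar below 0.005 m and linear speed of each of lane_jar, stray_jar below 0.01 m/s and y of stray_jar in the frame of feed_lane between -0.007 and 0.007 m); the robot touches nothing.
It fails at once if a jar is lifted off the bench (underside over 8 mm up) (height (world z) of any of lane_jar, stray_jar above 0.008 m).
It fails at once if a jar is tipped by more than about 17 degrees (angle between any of lane_jar, stray_jar's own z axis and vertical above 0.3 rad).
It fails at once if a jar is pinched or pushed roughly (the fingers bear on it with more than 25 N) (contact force between the fingers and lane_jar above 25 N or contact force between the fingers and stray_jar above 25 N).
It fails at once if a bystander is shifted by more than 15 mm (distance of any of dropper, vial, kitchen_timer, strip_box from where it was at the start of the episode above 0.015 m).
It also fails if it takes over 42 s, if anything falls off the work surface, if the arm or the gripper's body presses on something with over 40 N, if the wrist force passes 120 N, or if a joint passes its speed limit or range.

### The arm

A 7-joint arm with a two-finger parallel gripper is mounted at the origin on a cart in front of the work surface, level with it; the furniture and walls round the work are solid. World frame = base frame: x ahead of the robot, y to its left, z up, the work surface at z = 0. Lengths are in m, angles in rad, forces in N, time in s.
With the tool pointing down it reaches from about 0.425 to 0.875 m from the base axis. Payload 4.7 kg.
Tool frame: the origin (TCP) lies at the very end of the fingers, on their centre line; the grasp point (between the pads) lies 19 mm behind it; z points along the fingers, y is the direction in which the jaws open and shut (so a half turn about z gives the same grasp; the last joint's range is limited). The gripper opens to 87 mm and grips with 3 to 60 N. Pads are 19 mm wide; open, the fingers measure 117 mm over their backs; the gripper's body (75 mm by 190 mm) begins 51 mm behind the grasp point.
Start: joints at [1.333, 0.321, -0.07, 1.45, 0.023, 1.371, -0.057], TCP at [0.162, -0.63, 0.223] pointing down, gripper open.
Joint ranges: [-2.86, 2.86], [-0.3, 2.09], [-1.38, 1.24], [0.06, 2.45], [-1.56, 4.7], [0.09, 2.05], [-2.69, 2.69]. Speed limits (rad/s): [2.57, 2.57, 3.14, 3.14, 3.14, 3.14, 3.14].

### API

Orientations are given as a rotation vector (axis times angle).
In Python, from bench import ctrl gives the robot as it stands. The module is installed in compiled form; this text tells all that it offers.
- The arm moves only by the tool move_arm, never from a script. Its arguments are lists of equal length, an entry for each row: "dp": the shift along the tool's x, y, z in units of 30 mm (1.0 is 30 mm), a list of three; "turn": the turn about the tool's z in units of 5 degrees (1.0 is 5 degrees); "jaw": the opening, from -1 (shut) to 1 (fully open). A call has 1 to 5 rows; each row is the pose to reach, as a shift and turn from the pose commanded when the call began, along the tool's axes at that moment; what a row does not reach only later rows make up. A row lasts 1/10 s, in which the tool goes at most 50 mm and 8.59 degrees, less where a joint would pass 70% of its speed; a pose out of reach is approached as far as the arm can. A call with a gripper value outside its range is refused whole. The fingers move at their own pace and stop on an object; "grip_force" is the grip in N (left out, the last holds). Time passes only in rows, so rows that repeat a pose let the fingers close. It gives the time, the measured TCP pose, the force and the opening at its end, in the units of the state.
- ctrl.get_state(): the state, without advancing time (a new reading comes with each control period).
- ctrl.get_image(name): name is "scene" or "top" or "wrist"; returns the picture (384x512x3 uint8, red, green, blue); there is no depth.
- ctrl.camera_info(name): a dict with "intrinsics" (3x3 intrinsics, pixels), "extrinsics" (4x4, takes a point from world to camera coordinates). Camera axes: x right, y up, looking along -z (the intrinsics and any distortion apply to the point x, -y, -z); pixel columns grow to the right and rows downward; lengths in m; the calibration is good to about 2 mm. A picture is of the moment at which its call begins: read the wrist's pose just before it. camera_info takes no time and is no camera call; for the wrist camera it gives the pose at the moment of the call.
- ctrl.close_job(): hands the job in, once; it reports no verdict.
Trained networks look in the newest picture that a camera, given by its name, has taken for a name from the list of things; names that differ only in an ending like _2 or _b are one class to them, and where a whole thing is asked for, a point or a joint stands for the part that bears it (a point fixed in the world has none). Each returns a list of dicts, best first, with "confidence" (0 to 1); they miss things now and then, are a little off and sometimes report something else, mostly with a low value. They report only what shows in the picture. A call takes as long as a camera call. They do not tell look-alikes from the thing itself.
- ctrl.look_for(camera, target): "rect" ([centre column, centre row, width, height] in pixels, round what is visible of it).
- ctrl.masks_of(camera, target): "region" (384x512 bool, what is visible of it) and "rect" ([centre column, centre row, width, height] in pixels, round what is visible of it).
The state is a dict: "time": time; "joint_positions": joint angles; "qd": joint speeds; "joint_torque": joint torques, N m; "position": TCP position; "tool_rot": TCP orientation; "ft_force": force on the tool from outside, world axes, zero at the start; "torque": the same for the moment, N m; "grip_width": opening from 0.0 (shut) to 1.0 (fully open).
Only numpy, scipy, OpenCV 4.12 (cv2) and the standard library are available. Lean on these libraries where they do the work, as an engineer would, in place of code of your own. Each camera call takes 0.05 s, during which the arm holds its last target. There are 200 camera calls.

## Working session

There is one attempt and no reset: what is moved stays moved. The work goes in short steps, Python scripts to look and compute and a tool call to move; the robot and the scene stay as the last step left them, time stands still between calls to the robot, and variables do not carry over. Pictures are saved under pics/ and viewed, about 8 in all and at most 12, crops included, and the job is handed in when it is done.

Besides the shell and the picture viewer there is one more tool, called after "Call:" as name([rows], argument=value, ...), one row to a line, values as JSON. move_arm: Moves the arm, as the interface text tells. Its arguments: {"type":"object","properties":{"dp":{"type":"array","items":{"type":"array","items":{"type":"number"}}},"turn":{"type":"array","items":{"type":"number"}},"jaw":{"type":"array","items":{"type":"number"}},"grip_force":{"type":"number"}},"required":["dp","turn","jaw"]}

```bash
mkdir -p pics; cat > h.py <<'E'
import numpy as np, cv2
from bench import ctrl
from scipy.spatial.transform import Rotation as R
def save(name,cam):
    im=ctrl.get_image(cam); cv2.imwrite(f'pics/{name}.png',im[:,:,::-1]); return im
def ray(cam,u,v,z=0.):
    c=ctrl.camera_info(cam);K=np.array(c['intrinsics']);E=np.array(c['extrinsics'])
    d=np.linalg.inv(K)@[u,v,1]; d=np.array([d[0],-d[1],-d[2]])
    Rw=E[:3,:3].T; o=-Rw@E[:3,3]; w=Rw@d
    return o+w*(z-o[2])/w[2]
def proj(cam,p):
    c=ctrl.camera_info(cam);K=np.array(c['intrinsics']);E=np.array(c['extrinsics'])
    q=E[:3,:3]@np.array(p)+E[:3,3]; q=K@[q[0],-q[1],-q[2]]; return q[:2]/q[2]
E
python3 - <<'E'
from h import *
np.set_printoptions(precision=3,suppress=True)
s=ctrl.get_state();print(s['time'],s['position'],s['tool_rot'],R.from_rotvec(s['tool_rot']).as_matrix())
a=save('top0','top');b=save('scene0','scene')
for cam in ['top','scene']:
    c=ctrl.camera_info(cam);print(cam,{k:v for k,v in c.items() if k!='extrinsics'}, -np.array(c['extrinsics'])[:3,:3].T@np.array(c['extrinsics'])[:3,3])
for t in ['feed_lane','lane_jar','stray_jar','dropper','vial','kitchen_timer','strip_box']:
    for d in ctrl.look_for('top',t): print(t,np.round(d['rect']),round(d['confidence'],2),ray('top',d['rect'][0],d['rect'][1],0.03))
cv2.imwrite('pics/both0.png',cv2.resize(np.hstack([a,b])[:,:,::-1],(800,300)))
E
```

```text
0.0 [ 0.162 -0.629  0.221] [-3.115 -0.394  0.001] [[ 0.968  0.249 -0.001]
 [ 0.249 -0.968  0.002]
 [-0.    -0.002 -1.   ]]
top {'intrinsics': array([[483.139,   0.   , 249.672],
       [  0.   , 483.139, 193.413],
       [  0.   ,   0.   ,   1.   ]])} [ 0.404 -0.027  1.64 ]
scene {'intrinsics': array([[357.408,   0.   , 253.129],
       [  0.   , 357.408, 190.701],
       [  0.   ,   0.   ,   1.   ]])} [-0.077 -0.332  0.584]
feed_lane [259. 196.  47.  33.] 0.86 [ 0.58  -0.039  0.03 ]
feed_lane [303. 166.  29.  24.] 0.76 [ 0.681 -0.188  0.03 ]
lane_jar [257. 199.  10.  19.] 0.52 [ 0.569 -0.032  0.03 ]
lane_jar [250. 166.  16.  15.] 0.49 [ 0.683 -0.008  0.03 ]
lane_jar [276. 235.  14.  21.] 0.48 [ 0.45  -0.098  0.03 ]
stray_jar [218. 176.  17.  19.] 0.52 [0.646 0.098 0.03 ]
vial [258. 218.   8.   6.] 0.47 [ 0.505 -0.037  0.03 ]
kitchen_timer [352. 197.  20.  22.] 0.72 [ 0.578 -0.35   0.03 ]
kitchen_timer [220. 177.  13.  20.] 0.39 [0.644 0.092 0.03 ]
kitchen_timer [262. 198.  42.  28.] 0.17 [ 0.574 -0.051  0.03 ]
strip_box [151. 221.  15.  17.] 0.57 [0.493 0.321 0.03 ]
```

View pics/top0.png

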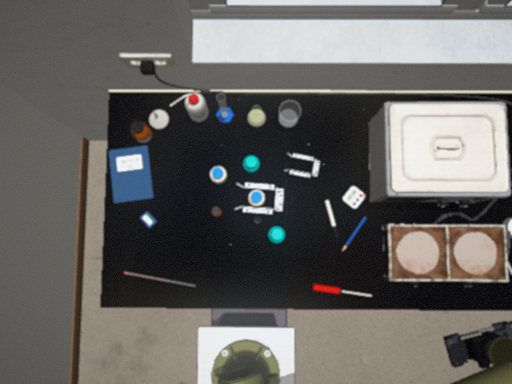

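View pics/scene0.png

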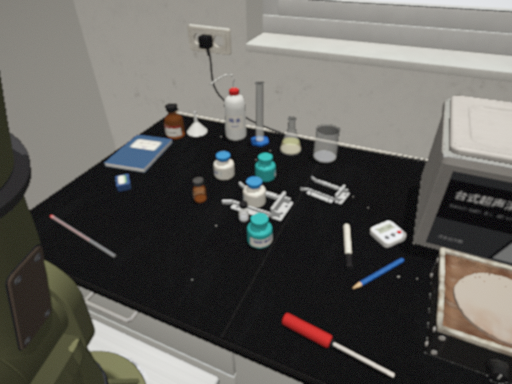

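Top view: two lanes. The larger is at (259,196), holding a white jar with a blue lid at (257,198). The smaller one at (303,166) is empty, so the larger one fits. The stray white and blue jar is at (218,174) and the dropper at (216,212). Turquoise look-alikes stand at (251,163) and (277,235). I'll confirm with one enlarged crop and measure the lids.

```bash
python3 - <<'E'
from h import *
np.set_printoptions(precision=3,suppress=True)
im=cv2.imread('pics/top0.png')
cv2.imwrite('pics/crop0.png',cv2.resize(im[140:250,190:330],None,fx=5.5,fy=5.5,interpolation=cv2.INTER_CUBIC))
hsv=cv2.cvtColor(im,cv2.COLOR_BGR2HSV)
m=cv2.inRange(hsv,(98,110,60),(125,255,255));m[:150]=0;m[240:]=0;m[:,:195]=0;m[:,320:]=0
n,l,st,c=cv2.connectedComponentsWithStats(m)
for i in range(1,n):
    if st[i,4]>10: print('blue',c[i],st[i],ray('top',*c[i],0.068))
m=cv2.inRange(hsv,(80,110,60),(95,255,255));m[:,:195]=0;m[:,320:]=0;m[:150]=0
n,l,st,c=cv2.connectedComponentsWithStats(m)
for i in range(1,n):
    if st[i,4]>20: print('turq',c[i],st[i],ray('top',*c[i],0.068))
for n,(u,v,z) in dict(dropper=(216,211,.06),vial=(258,218,.05)).items(): print(n,ray('top',u,v,z))
E
```

```text
blue [217.161 172.494] [213 167  10  11  87] [0.653 0.098 0.068]
blue [255.917 196.595] [251 192  11  10  84] [ 0.574 -0.03   0.068]
turq [250.868 163.423] [242 155  19  18 265] [ 0.684 -0.013  0.068]
turq [276.22 234.15] [267 225  19  19 273] [ 0.452 -0.096  0.068]
dropper [0.526 0.101 0.06 ]
vial [ 0.505 -0.037  0.05 ]
```

View pics/crop0.png

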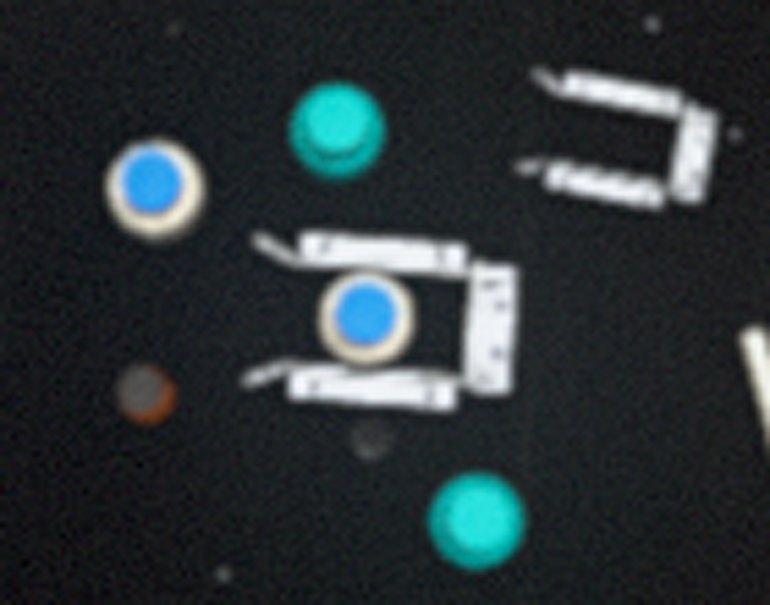

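Call:
move_arm([
  [1.4, 0, 0],
  [2.8, 0, 0],
  [4.2, -0.3, 0],
  [5.6, -0.6, 0],
  [7, -1, 0],
], turn=[0, 0, 0, 0, 0], jaw=[0, -0.5, -1, -1, -1])

```text
time: 0.95
position: [0.3592, -0.5475, 0.2226]
tool_rot: [3.116, 0.394, 0.0]
ft_force: [-0.0, -0.4, 0.3]
grip_width: 0.635
```

The crop confirms it. The big lane holds the white jar (crop 365,315), its mouth faces left, and the stray jar is at crop (155,187). The dropper (147,393) and vial (370,438) are on the far side of the centre line. I'll move over the work and look with the wrist camera.

Call:
move_arm([
  [0.9, -1.4, 0],
  [1.8, -2.8, 0],
  [2.7, -4.2, 0],
  [3.6, -5.6, 0],
  [4.2, -7.1, 0],
], turn=[0, 0, 0, 0, 0], jaw=[-0.45, -0.45, -0.45, -0.45, -0.45])

```text
time: 1.45
position: [0.4281, -0.308, 0.2227]
tool_rot: [3.116, 0.397, 0.002]
ft_force: [0.7, 0.5, 0.7]
grip_width: 0.29
```

Call:
move_arm([
  [0.9, -1.4, 0],
  [1.8, -2.8, 0],
  [2.7, -4.2, 0],
  [3.6, -5.6, 0],
  [4.2, -7.1, 0],
], turn=[0, 0, 0, 0, 0], jaw=[-0.45, -0.45, -0.45, -0.45, -0.45])

```text
time: 1.95
position: [0.4966, -0.0707, 0.2229]
tool_rot: [3.116, 0.395, 0.002]
ft_force: [0.5, 0.9, 0.4]
grip_width: 0.273
```

Call:
move_arm([
  [0.9, -0.9, -0.3],
  [1.8, -1.9, -0.6],
  [2.7, -2.8, -1],
  [3.6, -3.6, -1],
  [3.6, -3.6, -1],
], turn=[0, 0, 0, 0, 0], jaw=[-0.45, -0.45, -0.45, -0.45, -0.45])

```text
time: 2.45
position: [0.5746, 0.0649, 0.2529]
tool_rot: [-3.111, -0.406, -0.003]
ft_force: [-0.2, -0.2, -0.1]
grip_width: 0.277
```

```bash
python3 - <<'E'
from h import *
np.set_printoptions(precision=3,suppress=True)
s=ctrl.get_state();print(s['time'],s['position'],s['joint_positions'],s['grip_width'],R.from_rotvec(s['tool_rot']).as_matrix()[:2,:2])
c=ctrl.camera_info('wrist');E=np.array(c['extrinsics']);print(c['intrinsics'][0],-E[:3,:3].T@E[:3,3])
save('w1','wrist')
for n,p in dict(stray=(.653,.098,.068),lj=(.574,-.03,.068),mouth=(.576,.042,0),stop=(.567,-.093,0)).items(): print(n,proj('wrist',p))
E
```

```text
2.45 [0.575 0.065 0.253] [ 0.425  0.209 -0.669  1.572  0.127  1.403 -1.566] 0.2773691501316087 [[ 0.966  0.257]
 [ 0.257 -0.966]]
[298.925   0.    257.202] [0.654 0.085 0.416]
stray [244.036  92.886]
lj [330.652 187.387]
mouth [271.452 159.631]
stop [359.333 188.899]
```

View pics/w1.png

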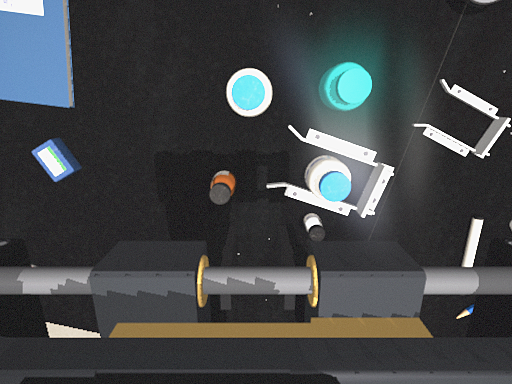

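Wrist view: stray jar lid at (249,92), lane jar lid at (335,186), dropper at (222,188), vial at (314,227), and the lane running from its mouth (280,158) to the stop (375,190). One enlargement to measure the lane.

```bash
python3 - <<'E'
from h import *
im=cv2.imread('pics/w1.png')
cv2.imwrite('pics/crop1.png',cv2.resize(im[115:225,260:400],None,fx=5.5,fy=5.5,interpolation=cv2.INTER_CUBIC))
E
```

```text
(no output)
```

View pics/crop1.png

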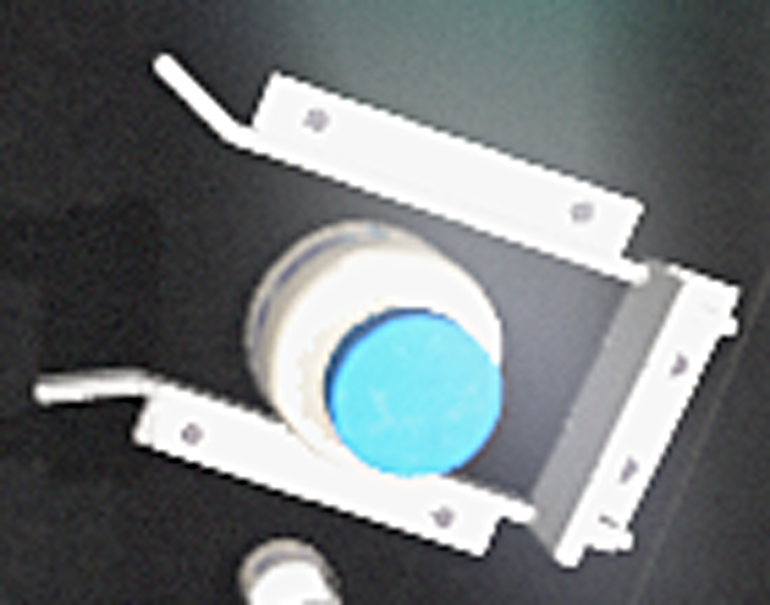

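```bash
cat > m.py <<'E'
from h import *
np.set_printoptions(precision=4,suppress=True)
P=lambda a,z: ray('wrist',260+a[0]/5.5,115+a[1]/5.5,z)[:2]
u1,u2=P((240,145),.01),P((637,278),.01)
l1,l2=P((155,375),.005),P((533,510),.005)
t1,t2=P((683,275),.03),P((560,560),.03)
print('upper',u1,u2,'lower',l1,l2,'stop top',t1,t2,np.linalg.norm(t1-t2))
d1=(u1-u2)/np.linalg.norm(u1-u2);d2=(l1-l2)/np.linalg.norm(l1-l2);dt=t1-t2;dt/=np.linalg.norm(dt);dt=np.array([-dt[1],dt[0]])
print(d1,d2,dt)
for n,(u,v,z) in dict(stray=(249,92.5,.068),lane=(260+413/5.5,115+393/5.5,.068),dropper=(221,195,.064),vial=(316,234,.052)).items(): print(n,ray('wrist',u,v,z))
E
python3 m.py
```

```text
upper [0.6131 0.0077] [ 0.6067 -0.0989] lower [0.5501 0.0102] [ 0.54   -0.0976] stop top [ 0.6125 -0.1003] [ 0.5359 -0.098 ] 0.07657656157767226
[0.0598 0.9982] [0.0937 0.9956] [0.03   0.9996]
stray [0.6548 0.0928 0.068 ]
lane [ 0.5765 -0.0348  0.068 ]
dropper [0.5291 0.0966 0.064 ]
vial [ 0.5038 -0.0374  0.052 ]
```

```bash
python3 - <<'E'
from h import *
np.set_printoptions(precision=3,suppress=True)
for n,(u,v) in dict(cyl=(260,146),bottle=(236,138),flask=(290,152),beaker=(325,160),funnel=(197,134),turq=(265,178),stray=(224,177)).items(): print(n,ray('scene',u,v,0))
s=ctrl.get_state();Rm=R.from_rotvec(s['tool_rot']).as_matrix()
T=np.array([.7164,.1135,.09]);print((Rm.T@(T-s['position']))/.03)
E=np.array(ctrl.camera_info('wrist')['extrinsics']);print(Rm.T@(-E[:3,:3].T@E[:3,3]-s['position']))
E
```

```text
cyl [0.842 0.067 0.   ]
bottle [0.86  0.162 0.   ]
flask [ 0.844 -0.034  0.   ]
beaker [ 0.841 -0.147  0.   ]
funnel [0.834 0.298 0.   ]
turq [ 0.684 -0.016  0.   ]
stray [0.643 0.093 0.   ]
[ 5.038 -0.453  5.415]
[ 0.082 -0.    -0.163]
```

Call:
move_arm([
  [1.4, -0.1, 0],
  [2.8, -0.2, 0.5],
  [4.2, -0.3, 1],
  [4.64, -0.33, 2],
  [4.64, -0.33, 2],
], turn=[-0.75, -0.75, -0.75, -0.75, -0.75], jaw=[-0.45, -0.45, -0.45, -0.45, -0.45])

```text
time: 3.0
position: [0.7041, 0.1013, 0.1863]
tool_rot: [3.102, 0.495, -0.015]
ft_force: [-0.4, -0.2, -1.8]
grip_width: 0.276
```

Call:
move_arm([
  [0, 0, 1.5],
  [0, 0, 3],
  [0, 0, 4.5],
  [0, 0, 5.6],
  [0, 0, 5.87],
], turn=[0, 0, 0, 0, 0], jaw=[-0.45, -0.45, -0.45, -0.45, -0.45])

```text
time: 3.5
position: [0.7024, 0.0999, 0.0131]
tool_rot: [3.101, 0.494, -0.011]
ft_force: [-1.2, -0.5, -0.1]
grip_width: 0.276
```

```bash
cat > st.py <<'E'
from h import *
np.set_printoptions(precision=4,suppress=True)
s=ctrl.get_state();Rm=R.from_rotvec(s['tool_rot']).as_matrix()
O=np.array([.574,-.0985]);u=np.array([.064,.998]);n=np.array([.998,-.064])
p=np.array(s['position'])
print(s['time'],p,'lane',u@(p[:2]-O),n@(p[:2]-O),'ang',np.degrees(np.arctan2(Rm[1,0],Rm[0,0])),s['ft_force'],s['grip_width'],np.round(s['joint_positions'],2))
import sys
if len(sys.argv)>1: # find blue lids in top + scene
    for cam in sys.argv[1].split(','):
        im=save(sys.argv[2]+cam,cam)[:,:,::-1]
        m=cv2.inRange(cv2.cvtColor(im,cv2.COLOR_BGR2HSV),(95,100,60),(125,255,255))
        k,l,st,c=cv2.connectedComponentsWithStats(m)
        for i in range(1,k):
            if st[i,4]>15:
                w=ray(cam,*c[i],.068)[:2]
                if .5<w[0]<.75 and -.13<w[1]<.2: print(cam,c[i],st[i],'world',w,'lane',u@(w-O),n@(w-O))
E
python3 st.py top,scene a
```

```text
3.5 [0.7024 0.0999 0.0131] lane 0.20621195844350765 0.11540385855301466 ang 18.090644658144395 [-1.2391 -0.5469 -0.0914] 0.2763952866185003 [ 0.23  0.68 -0.59  1.47  0.4   1.12 -1.69]
top [256.6447 196.3158] [252 192  10  11  76] world [ 0.5748 -0.0323] lane 0.06616814413340974 -0.0034178537506373736
scene [222.6618 155.2647] [215 150  16  11 136] world [0.6498 0.0955] lane 0.1984358595059705 0.06327436816481144
scene [253.5852 181.1364] [245 175  18  13 176] world [ 0.5722 -0.0322] lane 0.06608194500250206 -0.006032793430953317
```

Call:
move_arm([
  [0, -0.31, -0.13],
  [0, -0.31, -0.13],
  [-0.15, -0.31, -0.13],
  [-0.3, -0.31, -0.13],
  [-0.45, -0.31, -0.13],
], turn=[0, 0, 0, 0, 0], jaw=[-0.45, -0.45, -0.45, -0.45, -0.45])

```text
time: 4.1
position: [0.6898, 0.1072, 0.0208]
tool_rot: [3.102, 0.496, 0.001]
ft_force: [0.7, 0.5, 1.1]
grip_width: 0.278
```

Call:
move_arm([
  [-0.15, 0, 0],
  [-0.3, 0, 0],
  [-0.45, 0, 0],
  [-0.6, 0, 0],
  [-0.75, 0, 0],
], turn=[0, 0, 0, 0, 0], jaw=[-0.45, -0.45, -0.45, -0.45, -0.45])

```text
time: 4.6
position: [0.6684, 0.1004, 0.0204]
tool_rot: [3.102, 0.496, 0.0]
ft_force: [1.2, 0.4, -0.3]
grip_width: 0.275
```

```bash
python3 st.py wrist,scene b
```

```text
4.6 [0.6684 0.1004 0.0204] lane 0.2045836875399467 0.08144730691260701 ang 18.178756866237038 [ 1.211   0.3677 -0.3054] 0.2749828344393161 [ 0.26  0.61 -0.61  1.57  0.38  1.08 -1.7 ]
wrist [257.2786 313.327 ] [225 303  66  20 847] world [0.6546 0.0958] lane 0.19908191575478837 0.06796906824104006
scene [221.6014 159.9371] [214 155  16  11 143] world [0.6277 0.0869] lane 0.18843718641137286 0.04168508979655409
scene [253.5852 181.1364] [245 175  18  13 176] world [ 0.5722 -0.0322] lane 0.06608194500250206 -0.006032793430953317
```

View pics/bwrist.png

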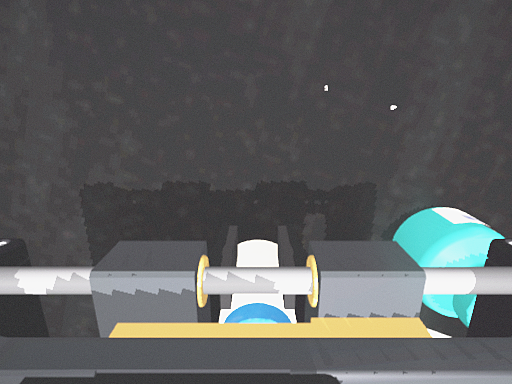

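The jar sits centred between the fingertips and is sliding. I'll keep pushing to the centre line.

Call:
move_arm([
  [-0.15, 0, 0.1],
  [-0.3, 0, 0.1],
  [-0.45, 0, 0.1],
  [-0.6, 0, 0.1],
  [-0.75, 0, 0.1],
], turn=[0, 0, 0, 0, 0], jaw=[-0.45, -0.45, -0.45, -0.45, -0.45])

```text
time: 5.2
position: [0.6468, 0.0934, 0.0172]
tool_rot: [3.102, 0.496, -0.001]
ft_force: [1.1, 0.0, 0.0]
grip_width: 0.276
```

Call:
move_arm([
  [-0.15, 0, 0],
  [-0.3, 0, 0],
  [-0.45, 0, 0],
  [-0.6, 0, 0],
  [-0.75, 0, 0],
], turn=[0, 0, 0, 0, 0], jaw=[-0.45, -0.45, -0.45, -0.45, -0.45])

```text
time: 5.7
position: [0.6255, 0.0864, 0.0173]
tool_rot: [3.102, 0.496, -0.0]
ft_force: [0.7, 0.6, -0.7]
grip_width: 0.272
```

```bash
python3 st.py scene,top c
```

```text
5.7 [0.6255 0.0864 0.0173] lane 0.18779463749918426 0.039613766971629494 ang 18.177003399892953 [ 0.6857  0.5556 -0.6706] 0.2718028147198768 [ 0.31  0.54 -0.63  1.69  0.36  1.03 -1.69]
scene [218.6013 168.9739] [211 164  16  11 153] world [0.5861 0.0734] lane 0.17236350606037987 0.0011062306391600876
scene [253.6215 181.113 ] [245 175  18  13 177] world [ 0.5723 -0.0322] lane 0.06604783036972713 -0.005905834098744016
top [256.1    196.6556] [251 192  11  10  90] world [ 0.5737 -0.0305] lane 0.0678685820721223 -0.004658326380149703
```

Call:
move_arm([
  [-0.08, 0, 0],
  [-0.15, 0, 0],
  [0.2, 0, 0],
  [0.7, 0, 0],
  [0.8, 0, 0],
], turn=[0, 0, 0, 0, 0], jaw=[-0.45, -0.45, -0.45, -0.45, -0.45])

```text
time: 6.3
position: [0.6506, 0.0949, 0.0176]
tool_rot: [-3.101, -0.496, -0.003]
ft_force: [0.3, -0.1, -0.5]
grip_width: 0.273
```

Call:
move_arm([
  [0.2, 0, -1.4],
  [0.2, 0, -2.8],
  [0.2, 0, -4.2],
  [0.2, 0, -5.6],
  [0.2, 0, -5.6],
], turn=[0, 0, -1, -2.5, -4], jaw=[-0.45, -0.45, -0.45, -0.45, -0.45])

```text
time: 6.8
position: [0.658, 0.0975, 0.1928]
tool_rot: [2.964, 1.035, 0.017]
ft_force: [0.9, -0.0, 0.3]
grip_width: 0.275
```

Call:
move_arm([
  [0, 0, -0.5],
  [0, 0, -1],
  [0, 0, -1],
  [0, 0, -1],
  [0, 0, -1],
], turn=[-1.7, -3.4, -5.1, -6.8, -8.5], jaw=[-0.45, -0.45, -0.45, -0.45, -0.45])

```text
time: 7.3
position: [0.6544, 0.096, 0.2154]
tool_rot: [2.388, 2.041, -0.0]
ft_force: [0.7, 0.6, -0.4]
grip_width: 0.274
```

```bash
python3 st.py scene,wrist,top d
```

```text
7.3 [0.6544 0.096  0.2154] lane 0.19922599939942057 0.06781692128451246 ang 81.03117601280678 [ 0.6884  0.6095 -0.3941] 0.27389884898889766 [ 0.44  0.48 -0.87  1.41  0.37  1.42 -0.59]
scene [218.1463 169.6585] [210 164  17  13 164] world [0.5829 0.073 ] lane 0.17172137468954857 -0.0021128105508891534
scene [253.5852 181.1364] [245 175  18  13 176] world [ 0.5722 -0.0322] lane 0.06608194500250206 -0.006032793430953317
wrist [206.0625 191.0521] [190 187  29  18  96] world [0.5965 0.0895] lane 0.18901912908374532 0.010463706130446466
wrist [187.2609 211.7391] [184 202  11  18  23] world [0.5708 0.0692] lane 0.16716470380662274 -0.013896434544523136
top [256.1    196.6556] [251 192  11  10  90] world [ 0.5737 -0.0305] lane 0.0678685820721223 -0.004658326380149703
```

View pics/dwrist.png

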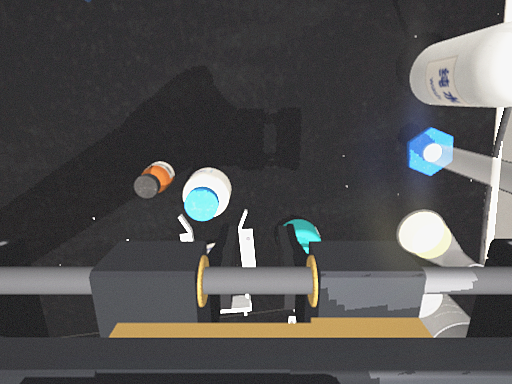

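The stray jar (lid at 202,204) now stands in front of the flare tips (180,217) and (245,211). The dropper at (150,182) is undisturbed.

```bash
python3 - <<'E'
from h import *
np.set_printoptions(precision=4,suppress=True)
O=np.array([.574,-.0985]);u=np.array([.064,.998]);n=np.array([.998,-.064])
s=ctrl.get_state();Rm=R.from_rotvec(s['tool_rot']).as_matrix();p=np.array(s['position'])
for k,(a,b,z) in dict(stray=(201.5,204,.068),drop=(147,186.5,.064),f1=(180.5,217,.01),f2=(245,211,.01)).items():
    w=ray('wrist',a,b,z)[:2];print(k,w,'lane',u@(w-O),n@(w-O))
w=ray('wrist',201.5,204,.068)[:2]
T=np.r_[w+.062*u,.0]; d=Rm.T@(T-p)/.03; print('target',T,'dp',d, Rm)
E
```

```text
stray [0.5884 0.0758] lane 0.17488505131446244 0.0032005449482378477
drop [0.5329 0.1042] lane 0.19967158740035304 -0.054035712408607925
f1 [0.542  0.0435] lane 0.1397178908207164 -0.041023223847655096
f2 [0.6279 0.038 ] lane 0.1396326605004404 0.04509103629836863
target [0.5924 0.1377 0.    ] dp [ 1.0313 -2.2645  7.171 ] [[ 0.1651  0.9863 -0.0006]
 [ 0.9863 -0.1651  0.0003]
 [ 0.0002 -0.0006 -1.    ]]
```

Call:
move_arm([
  [0.5, -1.1, 0],
  [1.03, -2.27, 0],
  [1.03, -2.27, 1.0],
  [1.03, -2.27, 2.4],
  [1.03, -2.27, 3],
], turn=[-0.5, -1.06, -1.06, -1.06, -1.06], jaw=[-0.45, -0.45, -0.45, -0.45, -0.45])

```text
time: 7.95
position: [0.5902, 0.1364, 0.1221]
tool_rot: [-2.301, -2.137, 0.007]
ft_force: [0.3, -0.5, -0.3]
grip_width: 0.276
```

```bash
python3 st.py
```

```text
7.95 [0.5902 0.1364 0.1221] lane 0.23551461827401163 0.0011773422352774946 ang 85.77787529275835 [ 0.3497 -0.4532 -0.2933] 0.2762538920932103 [ 0.45  0.44 -0.91  1.66  0.37  1.22 -0.61]
```

Call:
move_arm([
  [0, 0.04, 1.5],
  [0, 0.04, 3],
  [0, 0.04, 3.5],
  [0, 0.04, 3.5],
  [-0.2, 0.04, 3.5],
], turn=[-0.1, -0.1, -0.1, -0.1, -0.1], jaw=[-0.45, -0.45, -0.45, -0.45, -0.45])

```text
time: 8.45
position: [0.594, 0.1331, 0.0222]
tool_rot: [2.288, 2.153, 0.004]
ft_force: [-0.3, -0.0, 0.4]
grip_width: 0.275
```

Call:
move_arm([
  [-0.13, 0, 0],
  [-0.26, 0, 0],
  [-0.39, 0, 0],
  [-0.52, 0, 0],
  [-0.65, 0, 0],
], turn=[0, 0, 0, 0, 0], jaw=[-0.45, -0.45, -0.45, -0.45, -0.45])

```text
time: 8.95
position: [0.592, 0.1114, 0.0207]
tool_rot: [2.289, 2.151, 0.0]
ft_force: [0.4, -0.5, 0.3]
grip_width: 0.273
```

Call:
move_arm([
  [-0.13, 0, 0],
  [-0.26, 0, 0],
  [-0.39, 0, 0],
  [-0.52, 0, 0],
  [-0.65, 0, 0],
], turn=[0, 0, 0, 0, 0], jaw=[-0.45, -0.45, -0.45, -0.45, -0.45])

```text
time: 9.45
position: [0.5906, 0.0922, 0.0203]
tool_rot: [-2.288, -2.152, -0.0]
ft_force: [-0.4, 0.3, 0.5]
grip_width: 0.274
```

```bash
python3 st.py scene,top e
```

```text
9.45 [0.5906 0.0922 0.0203] lane 0.19140971179411698 0.004342474011475836 ang 86.48544625285149 [-0.3982  0.3392  0.4562] 0.2743512248533992 [ 0.48  0.54 -0.84  1.77  0.46  1.04 -0.6 ]
scene [224.142  171.1481] [216 166  17  12 162] world [0.5828 0.0555] lane 0.15421258340679977 -0.0010415688492973617
scene [253.6215 181.113 ] [245 175  18  13 177] world [ 0.5723 -0.0322] lane 0.06604783036972713 -0.005905834098744016
top [256.1    196.6556] [251 192  11  10  90] world [ 0.5737 -0.0305] lane 0.0678685820721223 -0.004658326380149703
```

Call:
move_arm([
  [-0.13, -0.02, 0.1],
  [-0.26, -0.04, 0.1],
  [-0.39, -0.06, 0.1],
  [-0.52, -0.06, 0.1],
  [-0.65, -0.06, 0.1],
], turn=[0, 0, 0, 0, 0], jaw=[-0.45, -0.45, -0.45, -0.45, -0.45])

```text
time: 10.05
position: [0.5875, 0.0726, 0.0172]
tool_rot: [2.289, 2.152, -0.001]
ft_force: [0.8, 0.6, -0.6]
grip_width: 0.279
```

Call:
move_arm([
  [-0.13, 0, 0],
  [-0.26, 0, 0],
  [-0.39, 0, 0],
  [-0.52, 0, 0],
  [-0.65, 0, 0],
], turn=[0, 0, 0, 0, 0], jaw=[-0.45, -0.45, -0.45, -0.45, -0.45])

```text
time: 10.55
position: [0.5864, 0.0535, 0.0173]
tool_rot: [-2.288, -2.152, -0.0]
ft_force: [0.4, 1.0, -0.8]
grip_width: 0.274
```

```bash
python3 st.py scene,top f
```

```text
10.55 [0.5864 0.0535 0.0173] lane 0.15250484983498575 0.0026298659522856157 ang 86.48262937634148 [ 0.4114  0.9565 -0.754 ] 0.2743635115597966 [ 0.55  0.52 -0.84  1.79  0.45  1.03 -0.53]
scene [236.9398 175.2952] [229 170  17  12 166] world [0.5789 0.0169] lane 0.11544061455681937 -0.0025178181563341867
scene [255.9118 181.8235] [248 176  17  13 170] world [ 0.5718 -0.0386] lane 0.05961710471992819 -0.006031062227361394
top [257.7826 196.9239] [253 192  11  11  92] world [ 0.5728 -0.036 ] lane 0.0623151760302608 -0.005154081570150057
```

The jars are touching (centres 56 mm apart), with about 30 mm left to go. I'll go on carefully.

Call:
move_arm([
  [-0.13, 0, 0],
  [-0.26, 0, 0],
  [-0.39, 0, 0],
  [-0.52, 0, 0],
  [-0.65, 0, 0],
], turn=[0, 0, 0, 0, 0], jaw=[-0.45, -0.45, -0.45, -0.45, -0.45])

```text
time: 11.15
position: [0.5852, 0.0339, 0.0173]
tool_rot: [-2.289, -2.152, -0.0]
ft_force: [0.3, 1.2, -0.1]
grip_width: 0.275
```

Call:
move_arm([
  [-0.03, 0, 0],
  [-0.06, 0, 0],
  [-0.09, 0, 0],
  [-0.12, 0, 0],
  [-0.15, 0, 0],
], turn=[0, 0, 0, 0, 0], jaw=[-0.45, -0.45, -0.45, -0.45, -0.45])

```text
time: 11.65
position: [0.5849, 0.0298, 0.0173]
tool_rot: [2.288, 2.152, 0.0]
ft_force: [-0.5, 1.7, 0.4]
grip_width: 0.275
```

```bash
python3 st.py scene,top g
```

```text
11.65 [0.5849 0.0298 0.0173] lane 0.12870099211801841 0.0027091114992964294 ang 86.49062429343155 [-0.4788  1.6893  0.4062] 0.2748834551969664 [ 0.59  0.52 -0.84  1.8   0.44  1.02 -0.49]
scene [245.259  177.8434] [237 172  17  13 166] world [ 0.577  -0.0073] lane 0.0912509626876823 -0.002891913233523219
scene [264.474  184.5665] [256 179  18  13 173] world [ 0.5695 -0.0624] lane 0.03574201247911181 -0.006811010575645932
top [264.5275 197.7033] [259 193  12  10  91] world [ 0.5704 -0.0581] lane 0.040131040025731736 -0.006167884552307343
```

Call:
move_arm([
  [-0.03, 0, 0],
  [-0.06, 0, 0],
  [-0.09, 0, 0],
  [-0.12, 0, 0],
  [-0.15, 0, 0],
], turn=[0, 0, 0, 0, 0], jaw=[-0.45, -0.45, -0.45, -0.45, -0.45])

```text
time: 12.25
position: [0.5846, 0.0251, 0.0173]
tool_rot: [2.289, 2.152, -0.0]
ft_force: [0.5, 0.9, 0.5]
grip_width: 0.271
```

Call:
move_arm([
  [-0.03, 0, 0],
  [-0.05, 0, 0],
  [-0.07, 0, 0],
], turn=[0, 0, 0], jaw=[-0.45, -0.45, -0.45])

```text
time: 12.55
position: [0.5846, 0.0238, 0.0174]
tool_rot: [-2.288, -2.152, -0.001]
ft_force: [1.2, 3.4, 0.2]
grip_width: 0.271
```

```bash
python3 st.py scene,top i
```

```text
12.55 [0.5846 0.0238 0.0174] lane 0.12270375078644483 0.0027046463685056164 ang 86.4950669837513 [1.1596 3.3732 0.2301] 0.2714700780186198 [ 0.6   0.51 -0.84  1.8   0.44  1.02 -0.47]
scene [247.303  178.3818] [239 173  17  12 165] world [ 0.5768 -0.0129] lane 0.08556552112212869 -0.0026515679563795446
scene [266.6705 185.2659] [259 180  17  13 173] world [ 0.5689 -0.0684] lane 0.029708824070729722 -0.0069928096332867624
top [266.3043 197.7391] [261 193  11  11  92] world [ 0.5703 -0.0639] lane 0.03432674032403325 -0.005878670026966927
```

Call:
move_arm([
  [-0.02, 0, 0],
  [-0.03, 0, 0],
], turn=[0, 0], jaw=[-0.45, -0.45])

```text
time: 12.85
position: [0.5846, 0.0237, 0.0175]
tool_rot: [-2.287, -2.152, -0.003]
ft_force: [0.7, 5.6, 0.9]
grip_width: 0.275
```

Call:
move_arm([
  [-0.02, 0, 0],
  [-0.03, 0, 0],
], turn=[0, 0], jaw=[-0.45, -0.45])

```text
time: 13.05
position: [0.5846, 0.0236, 0.0175]
tool_rot: [-2.286, -2.153, -0.004]
ft_force: [0.9, 6.4, 0.3]
grip_width: 0.273
```

```bash
python3 st.py scene,top j
```

```text
13.05 [0.5846 0.0236 0.0175] lane 0.12254454576644722 0.002728655536139475 ang 86.55368436119359 [0.9133 6.43   0.2796] 0.2727865880795343 [ 0.6   0.51 -0.84  1.8   0.44  1.02 -0.47]
scene [247.4667 178.3455] [239 173  18  12 165] world [ 0.5771 -0.0133] lane 0.08527499119551007 -0.0023319961946011063
scene [266.6185 185.2081] [258 180  18  13 173] world [ 0.5691 -0.0682] lane 0.02992536738274265 -0.0068375486632532125
top [266.3956 197.7473] [261 193  11  11  91] world [ 0.5703 -0.0642] lane 0.03402727041769206 -0.0058844325431330466
```

The force rose from 3.4 to 6.4 N with no further motion, so the jars are against the stop. I'll back off straight along the lane, then go up.

Call:
move_arm([
  [0.1, 0, 0],
  [0.3, 0, 0],
  [0.7, 0, 0],
  [1.2, 0, 0],
  [1.6, 0, 0],
], turn=[0, 0, 0, 0, 0], jaw=[-0.45, -0.45, -0.45, -0.45, -0.45])

```text
time: 13.65
position: [0.5873, 0.071, 0.0174]
tool_rot: [-2.287, -2.153, -0.0]
ft_force: [-0.9, -0.1, -0.2]
grip_width: 0.279
```

Call:
move_arm([
  [0, 0, -1.4],
  [0, 0, -2.8],
  [0, 0, -4.2],
  [0, 0, -5.6],
  [0, 0, -7],
], turn=[0, 0, 0, 0, 0], jaw=[-0.45, -0.45, -0.45, -0.45, -0.45])

```text
time: 14.15
position: [0.587, 0.0705, 0.2292]
tool_rot: [2.287, 2.154, -0.0]
ft_force: [0.7, -0.7, -0.3]
grip_width: 0.271
```

Call:
move_arm([
  [-1, -1.3, 0],
  [-2, -2.6, 0],
  [-3, -3.9, 0],
  [-4, -5.2, 0],
  [-5, -6, 0],
], turn=[1.7, 3.4, 5.1, 6.8, 8.5], jaw=[-0.45, -0.45, -0.45, -0.45, -0.45])

```text
time: 14.65
position: [0.3961, -0.0696, 0.2274]
tool_rot: [2.914, 1.167, -0.002]
ft_force: [0.8, -1.1, -0.2]
grip_width: 0.278
```

```bash
python3 st.py wrist,scene,top k; python3 -c "
from h import *
a=cv2.imread('pics/kwrist.png');b=cv2.imread('pics/kscene.png')[110:260,180:380]
cv2.imwrite('pics/k.png',np.hstack([cv2.resize(a,(400,300)),cv2.resize(b,(400,300),interpolation=cv2.INTER_CUBIC)]))
for p in [(.574,-.0985,0),(.575,-.07,.068),(.578,-.014,.068)]: print(proj('wrist',p))
"
```

```text
14.65 [ 0.3961 -0.0696  0.2274] lane 0.01749527520792743 -0.17942159908579097 ang 43.65606965288593 [ 0.771  -1.0969 -0.1511] 0.2778492863207639 [ 1.01 -0.27 -0.75  1.98 -0.18  1.36 -0.5 ]
wrist [346.634    5.6435] [327   0  40  15 418] world [ 0.5695 -0.0258] lane 0.07226760143432306 -0.009166861986638457
wrist [380.7208  43.6113] [ 362   24   38   41 1132] world [ 0.5704 -0.0745] lane 0.02375101855941565 -0.005119710544252827
scene [247.1657 178.1486] [239 172  18  13 175] world [ 0.5776 -0.0122] lane 0.08635316118097316 -0.0019222352221330203
scene [266.6207 185.2471] [258 180  18  13 174] world [ 0.5689 -0.0683] lane 0.02985053074722295 -0.006978072820695789
top [249.7556 195.0556] [245 190  11  11  90] world [ 0.5788 -0.0097] lane 0.08895604001897865 -0.0008557281055894794
top [266.5747 197.6437] [262 193  10  11  87] world [ 0.5706 -0.0648] lane 0.03346590472896987 -0.00550352492105058
[373.74679327  73.91037942]
[381.82391714  46.69765725]
[346.56712492  -1.06944308]
```

View pics/k.png

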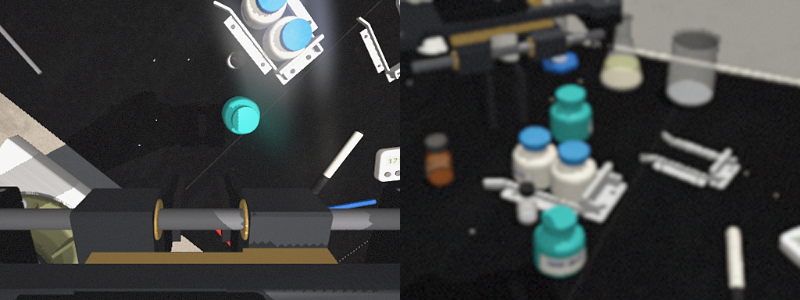

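```bash
python3 -c "
from h import *
a=cv2.imread('pics/kwrist.png')[0:110,270:430]
cv2.imwrite('pics/k2.png',cv2.resize(a,None,fx=5,fy=5,interpolation=cv2.INTER_CUBIC))"
```

```text
(no output)
```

View pics/k2.png

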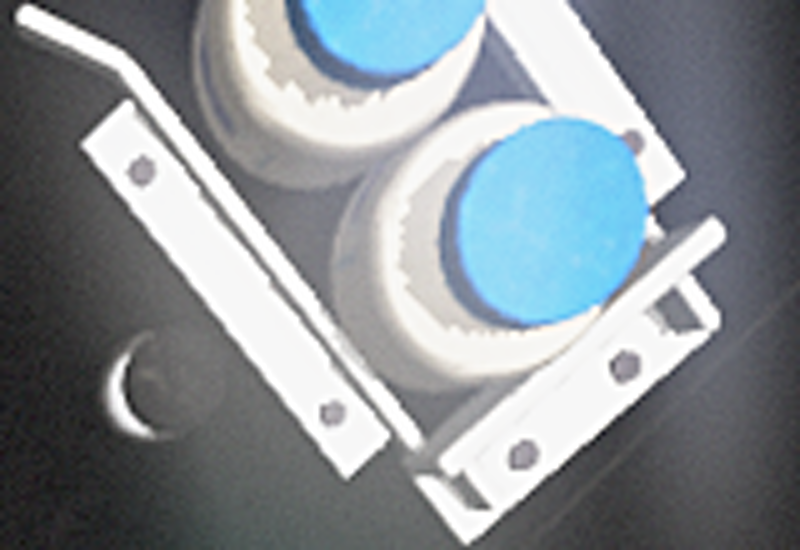

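The lane jar meets the stop's face (crop 560,350), the stray jar touches it (crop 380,165), and both stand between the rails. The vial is in its place and the hand is clear. I'll hand in.

Call:
move_arm([
  [0, 0, 0],
  [0, 0, 0],
  [0, 0, 0],
], turn=[0, 0, 0], jaw=[-0.45, -0.45, -0.45])

```text
time: 15.1
position: [0.3992, -0.0682, 0.2272]
tool_rot: [-2.91, -1.181, -0.0]
ft_force: [0.4, 0.0, 0.1]
grip_width: 0.275
```

```bash
python3 -c "
from h import *
ctrl.close_job();print(ctrl.get_state()['time'])"
```

```text
the job is handed in; nothing more can be done
the job is handed in; nothing more can be done
```

The job is handed in at about 15 s; no verdict is reported. I pushed the stray jar to the lane's centre line with the fingertips set about 24 mm apart. From there I pushed it in through the mouth until both jars stopped against the end stop. Over the last steps the force rose from 3.4 to 6.4 N with no further movement.

**Last checks:**
- **Jars touching:** the scene and top cameras put the centres 56 to 57 mm apart, against a limit of 59.5 mm.
- **Lane jar at the stop:** the three camera readings disagreed: 24 mm (wrist), 30 mm (scene) and 33 mm (top). The top reading is outside the 24 to 31 mm window and the wrist one is just inside its lower edge. The top camera had been reading 3 to 4 mm far along the lane, so I relied on the force rise and on the close-up, which shows the jar against the stop.
- **Position between the rails:** the lane jar read 5 to 7 mm off the centre line, at the edge of the 7 mm limit. The rails leave it only about 4 mm of play, so I put that down to camera bias. The stray jar read 1 to 2 mm off in the scene and top views; the wrist view read 9 mm, but its lid was cut off by the picture edge.
- **Everything else:** both jars stand upright, and the hand ended clear at 0.23 m. The dropper and vial look undisturbed in the last pictures. I did not measure the bystanders again at the end.

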